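# Swing the hold-down strap over its bolt

### The job

On the jeweller's clamping board, take the slotted steel strap by its wooden knob, lift its free end and swing it about the tall headed bolt that it hangs on, towards the slim short bolt (not the thick stake on the other side). Lower it so that its slot drops over the slim bolt and the strap lies flat on the board, then let go.

Things in the scene. Friction and masses are not known exactly. Their poses are not given: they have to be found in the camera images.
- knob (a point): Centre (half-way up) of the upright round wooden knob on the strap, the only thing to grip: 24 mm diameter, 45 mm tall, standing on the strap's upper face, its axis 72 mm from the centre of the strap's round hole. The strap starts flat on the board and can be raised at most about 55 mm before it meets the pivot bolt's head. Axes: x along the strap from round hole to slot, z up.
- slot (a point): Centre of the closed rectangular slot in the strap, at mid-thickness: 40 mm long along the strap, 30 mm wide, 115 mm from the centre of the round hole. The strap is one loose flat steel plate, 169 x 50 x 5 mm, about 0.2 kg; its round hole (18 mm) sits loosely round the pivot bolt. Axes: x along the strap from round hole to slot, z up.
- pivot (a point): Foot of the tall fixed pivot bolt, on the upper face of the wooden board (200 x 300 x 18 mm, fixed to the bench): upright steel shank of 10 mm diameter, with a head of 26 mm diameter whose underside is 62 mm and top 70 mm above this point. z up.
- bolt_top (a point): Top of the slim second bolt: fixed, upright, 12 mm diameter, domed, standing 24 mm above the board's face, 115 mm (within 6) from the pivot bolt, 45 to 75 degrees to one side of where the strap starts. On the other side, at a like distance, stands a thick round steel stake, 36 mm diameter, 25 mm tall, too thick for the slot; which is on which side varies. z up.
Mind the look-alikes: they are no part of the job. Leave any pink look-alike of the part that bears knob alone.

How it is judged:
By the outcome, as a careful person would: the job done as asked, in the order asked, and still so for the second after the job is handed in, with the robot touching nothing.
It also fails if it takes over 38 s, if anything falls off the work surface, if the arm or the gripper's body presses on something with over 40 N, if the wrist force passes 120 N, or if a joint passes its speed limit or range.

### The arm

A 7-joint arm with a two-finger parallel gripper is mounted at the origin on the work surface. World frame = base frame: x ahead of the robot, y to its left, z up, the work surface at z = 0. Lengths are in mm, angles in degrees, forces in N, time in s.
With the tool pointing down it reaches from about 425 to 1025 mm from the base axis. Payload 3.6 kg.
Tool frame: the origin (TCP) lies on the centre line of the jaws, within the pads' length; the fingertips stand 8 mm ahead of it and the grasp point (between the pads) lies 11 mm behind it (robot.tip_extent is the distance from the TCP to the fingertips, in mm); z points along the fingers, y is the line along which they close (so a half turn about z gives the same grasp; the last joint's range is limited). The gripper opens to 85 mm and grips with 20 to 120 N. Pads are 22 mm wide; open, the fingers measure 114 mm over their backs; the gripper's body (76 mm by 85 mm) begins 54 mm behind the grasp point. The pads swing forward as they close: fully open they stand 13 mm farther back than shut.
Start: joints at [67.065, 33.873, 2.773, 92.16, -1.908, 54.013, -1.931], TCP at [218.959, -691.149, 239.302] pointing down, gripper open.
Joint ranges: [-153.93, 153.93], [-27.13, 128.08], [-72.61, 78.16], [10.71, 143.7], [-87.88, 267.88], [4.46, 118.87], [-176.78, 176.78]. Speed limits (degrees/s): [147.25, 147.25, 180, 180, 180, 180, 180].

### API

Orientations are given as [roll, pitch, yaw] about the fixed x, y, z axes, in that order (R = Rz(yaw) Ry(pitch) Rx(roll)).
In Python, from bench import robot gives the robot as it stands.
- The arm moves only by the tool servo_tool, never from a script. Its argument "rows" is a list of rows, each a list of 3 entries, a list of its own where there are three numbers: the turn, a rotation vector about the tool's x, y, z in degrees, then the shift along the tool's x, y, z in cm, then the finger opening in cm, from 0 to 8.54. In form: [[[rx, ry, rz], [dx, dy, dz], gripper], ...]. A call has 1 to 20 rows; each row shifts and turns the commanded pose from where the row before left it, along the tool's axes as they then stand; what a row does not reach is not made up. A row lasts 1/8 s, in which the tool goes at most 62.5 mm and 10.7 degrees, less where a joint would pass 70% of its speed; a pose out of reach is approached as far as the arm can. A call with a gripper value outside its range is refused whole. The fingers move at their own pace and stop on an object; the grip force is fixed at half the most. Time passes only in rows, so rows that do not move let the fingers close. It gives the time, the measured TCP pose, the force, the opening and the grip force at its end, in the units of the state.
- robot.state(): the state, without advancing time (a new reading comes with each control period).
- robot.grab_frame(name): name is "scene" or "top" or "wrist"; returns a dict with "img" (420x560x3 uint8, red, green, blue), "depth" (420x560 float32, mm along the optical axis (not along the pixel's ray), 0 where there is no reading), "fovy" (degrees; the focal length in pixels is half the picture's height over the tangent of half this angle, whatever the lens; pixels are square), "cx", "cy" (the principal point, pixels), "D" ([k1, k2, p1, p2, k3] as OpenCV has them; the pictures are not rectified), "world_to_cam" (4x4, takes a point from world to camera coordinates); the wrist camera has in their place "hand_eye" (4x4, takes a point from camera to tool coordinates, whose origin is the TCP and whose axes are the flange's). Camera axes: x right, y down, z forward; pixel columns grow to the right and rows downward; lengths in mm; the calibration is good to about 2 mm. A picture is of the moment at which its call begins: read the wrist's pose just before it.
- robot.sign_off(): hands the job in; it is judged then, once.
The state is a dict: "t": time; "joint_positions": joint angles; "qvel": joint speeds; "joint_torque": joint torques, N m; "position": TCP position; "ee_rot": TCP orientation; "wrist_force": force on the tool from outside, world axes, zero at the start; "torque": the same for the moment, N m; "grip_width": finger opening in mm; "gripper_force": force on a finger pad.
Only numpy, scipy, OpenCV 4.12 (cv2) and the standard library are available. Lean on these libraries where they do the work, as an engineer would, in place of code of your own. Each camera call takes 0.05 s, during which the arm holds its last target. There are 200 camera calls.

## Working session

There is one attempt and no reset: what is moved stays moved. The work goes in short steps, Python scripts to look and compute and a tool call to move; the robot and the scene stay as the last step left them, time stands still between calls to the robot, and variables do not carry over. Pictures are saved under pics/ and viewed, at most 10 in all, crops included, and the job is handed in when it is done.

Besides the shell and the picture viewer there is one more tool, called after "Request:" by a JSON object that holds its "name" and its "arguments", one argument or row to a line. servo_tool: Moves the arm, as the interface text tells. Its arguments: {"type":"object","properties":{"rows":{"type":"array"}},"required":["rows"]}

```bash
mkdir -p pics
cat > h.py <<'E'
import numpy as np, cv2, pickle
from bench import robot
def grab(n):
    s=robot.state(); f=robot.grab_frame(n); f['state']=s
    pickle.dump(f,open(f'{n}.pkl','wb')); return f
def load(n): return pickle.load(open(f'{n}.pkl','rb'))
def K(f):
    fl=210/np.tan(np.radians(f['fovy'])/2); return np.array([[fl,0,f['cx']],[0,fl,f['cy']],[0,0,1.]])
def c2w(f):
    if 'world_to_cam' in f: return np.linalg.inv(f['world_to_cam'])
    from scipy.spatial.transform import Rotation as R
    T=np.eye(4); T[:3,:3]=R.from_euler('xyz',f['state']['ee_rot'],degrees=True).as_matrix(); T[:3,3]=f['state']['position']
    return T@f['hand_eye']
def pt(f,u,v,z=None):
    """world point at pixel: depth, or ray cut with plane z"""
    n=cv2.undistortPoints(np.array([[[u,v]]],float),K(f),np.array(f['D']))[0,0]
    T=c2w(f); r=np.array([n[0],n[1],1.])
    if z is None:
        d=f['depth'][int(round(v)),int(round(u))]; return (T@np.append(r*d,1))[:3]
    d=T[:3,:3]@r; o=T[:3,3]; return o+d*(z-o[2])/d[2]
E
python3 - <<'E'
from h import *
a=grab('top');b=grab('scene')
cv2.imwrite('pics/top.png',a['img'][...,::-1]);cv2.imwrite('pics/scene.png',b['img'][...,::-1])
print(robot.state())
E
```

```text
{'t': 0.1, 'joint_positions': array([67.06474873, 33.92158475,  2.76868976, 92.22994375, -1.90753445,
       54.01398826, -1.92972892]), 'qvel': array([-0.01061691, -0.09999226,  0.00678625, -0.18955854,  0.00945266,
        0.08627937, -0.04872593]), 'joint_torque': array([ 3.39080005e-03, -5.49995041e+01,  1.55283339e+00, -1.98824626e+01,
        9.70366644e-03,  3.85273393e-03,  1.41714753e-05]), 'position': array([ 218.72435507, -690.43458555,  238.23591467]), 'ee_rot': array([-1.79880848e+02,  7.62732320e-03,  1.75831756e+01]), 'wrist_force': array([-1.23995703, -0.04111402, -0.0927816 ]), 'torque': array([0.03175419, 0.01570665, 0.03405639]), 'gripper_force': 0.0, 'grip_width': 85.65191300212506}
```

View pics/top.png

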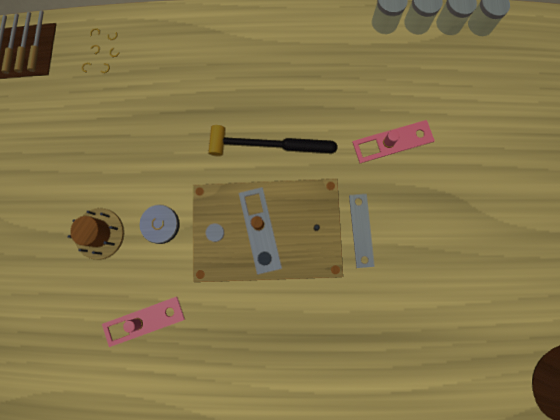

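View pics/scene.png

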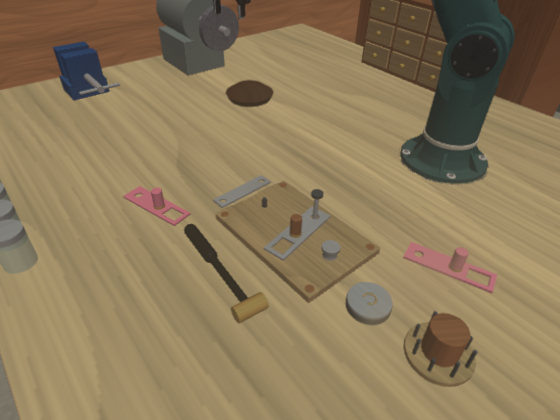

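The steel strap on the board is the target: pivot head (264,258), wooden knob (257,223) and slot (253,203). The slim bolt is at (317,228) and the thick stake at (215,232). The two pink straps (393,141) and (143,322) and the knobless grey strap (361,231) are look-alikes. I'll enlarge the board to confirm.

Run:
```python
from h import *
a=load('top')
cv2.imwrite('pics/crop.png',cv2.resize(a['img'][170:290,185:350],None,fx=4.8,fy=4.8,interpolation=cv2.INTER_CUBIC)[...,::-1])
for n,u,v in [('board',290,200),('board',230,265),('strap',258,237),('knob',257,221),('head',264,258),('bolt',317,227),('stake',215,232)]:
    print(n,pt(a,u,v).round(1))
print(c2w(a).round(2))
```

```text
board [575.  -58.3  20.5]
board [443.6  61.5  19.8]
strap [499.3   5.5  25.8]
knob [525.8   4.   69.7]
head [455.3 -11.2  86.9]
bolt [ 517.6 -111.1   41.1]
stake [507.5  89.2  42.2]
[[ 0.0000e+00 -9.9000e-01  1.5000e-01  4.2588e+02]
 [-1.0000e+00  0.0000e+00  4.0000e-02 -6.3940e+01]
 [-4.0000e-02 -1.5000e-01 -9.9000e-01  8.4223e+02]
 [ 0.0000e+00  0.0000e+00  0.0000e+00  1.0000e+00]]
```

View pics/crop.png

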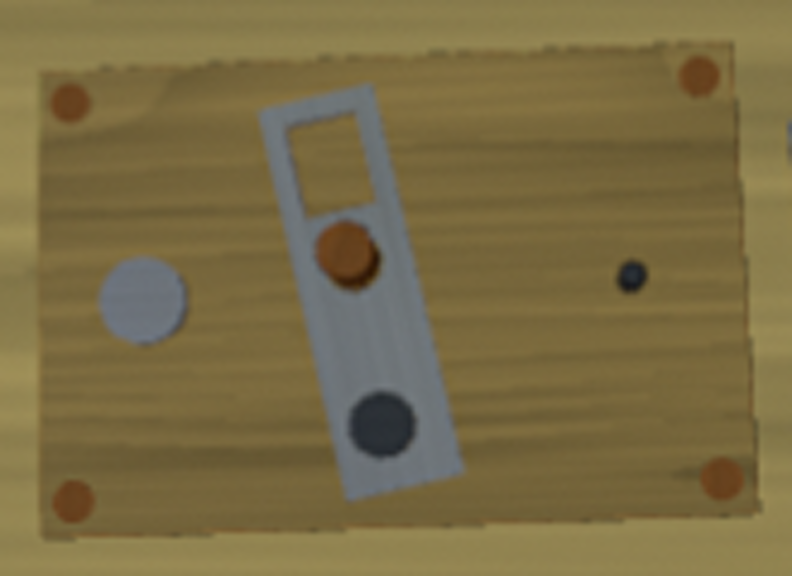

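The crop confirms it: head centre (381,424), wooden knob top (346,250), slot centre (331,165) and slim dark bolt (631,276) on the right. The thick stake (143,300) is on the left. The head, at crop z, hides the pivot. Next I'll compute positions.

Run:
```python
from h import *
a=load('top')
P={}
for n,u,v,z in [('head',381,424,88),('knob',346,250,68),('slot',331,165,23),('bolt',631,276,42)]:
    P[n]=pt(a,u/4.8+185,v/4.8+170,z)[:2]; print(n,P[n].round(1))
ang=lambda p:np.degrees(np.arctan2(*(P[p]-P['head'])[::-1]))
for k in ['knob','slot','bolt']: print(k,np.linalg.norm(P[k]-P['head']).round(1),ang(k).round(1))
b=load('scene')
M=b['world_to_cam']
def proj(p): return cv2.projectPoints(np.array([p],float),cv2.Rodrigues(M[:3,:3])[0],M[:3,3],K(b),np.array(b['D']))[0].ravel().round(1)
print(proj([*P['head'],88]),proj([*P['bolt'],42]),proj([*P['knob'],68]))
```

```text
head [454.6 -11.9]
knob [523.9   3.9]
slot [565.8  14.6]
bolt [ 516.5 -110. ]
knob 71.1 12.9
slot 114.3 13.4
bolt 116.0 -57.8
[316.4 192.3] [264.4 197.2] [295.3 216.6]
```

Both cameras agree: pivot (454.6,-11.9), knob (524,4), strap at 13.1°, bolt at -57.8° and 116 mm from the pivot. I'll move above the knob now.

Request:
{"name": "servo_tool", "arguments": {
  "rows": [
    [[0,0,0],[3.1,-3.5,0],5],
    [[0,0,0],[3.1,-3.5,0],5],
    [[0,0,0],[3.1,-3.5,0],5],
    [[0,0,0],[3.1,-3.5,0],5],
    [[0,0,0],[3.1,-3.5,0],5],
    [[0,0,0],[3.1,-3.5,0],5],
    [[0,0,0],[3.1,-3.5,0],5],
    [[0,0,0],[3.1,-3.5,0],5],
    [[0,0,0],[3.1,-3.5,0],5],
    [[0,0,0],[3.1,-3.5,0],5],
    [[0,0,0],[3.1,-3.5,0],5],
    [[0,0,0],[3.1,-3.5,0],5],
    [[0,0,0],[3.1,-3.5,0],5],
    [[0,0,0],[3.1,-3.5,0],5],
    [[0,0,0],[3.1,-3.5,0],5],
    [[0,0,0],[3.1,-3.5,0],5],
    [[0,0,0],[0,0,0],5],
    [[0,0,0],[0,0,0],5]
  ]
}}

```text
t: 2.35
position: [522.0, -8.0, 238.9]
ee_rot: [180.0, 0.1, 17.6]
wrist_force: [-0.1, -0.0, 0.5]
grip_width: 50.2
gripper_force: 0.0
```

Run:
```python
from h import *
a=grab('wrist'); cv2.imwrite('pics/w1.png',a['img'][...,::-1]); print(robot.state()['joint_positions'].round(1))
M=np.linalg.inv(c2w(a))
for p in [(523.9,3.9,68),(454.6,-11.9,88),(516.5,-110,42),(565.8,14.6,23)]:
    print(cv2.projectPoints(np.array([p],float),cv2.Rodrigues(M[:3,:3])[0],M[:3,3],K(a),np.array(a['D']))[0].ravel().round(1))
```

```text
[  0.8  19.5  -6.2 118.    3.1  42.7 -79.8]
[271.4 187.8]
[264.3 276.6]
[386.8 226.3]
[275.2 132.1]
```

View pics/w1.png

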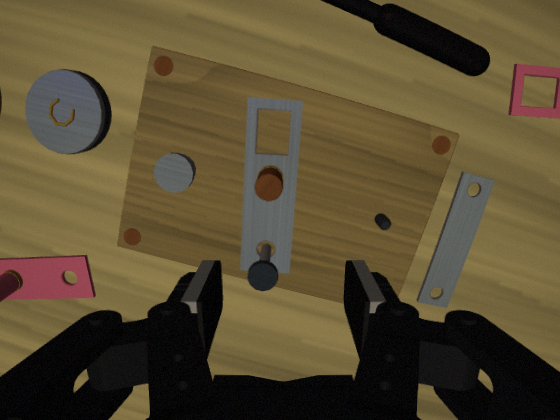

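The wrist view shows the knob top at about (267,178), the head (262,273), the bolt tip (381,219) and the slot centre (274,131). I'll re-measure from here.

Run:
```python
from h import *
a=load('wrist')
c=a['img'][80:300,140:480]; cv2.imwrite('pics/w1c.png',cv2.resize(c,None,fx=2.35,fy=2.35,interpolation=cv2.INTER_CUBIC)[...,::-1])
P={}
for n,u,v,z in [('head',262,272,88),('knob',267.5,179.5,68),('slot',274,131.5,23),('bolt',381,219,42),('hole',266,247,23)]:
    P[n]=pt(a,u,v,z); print(n,P[n].round(1), pt(a,u,v).round(1))
print(c2w(a)[:3].round(2))
```

```text
head [458.   -8.9  88. ] [457.5  -9.   86.8]
knob [529.6   9.   68. ] [529.2   9.   65.7]
slot [566.   15.8  23. ] [565.7  15.9  17.7]
bolt [ 521.5 -102.2   42. ] [ 520.3 -104.2   36.1]
hole [456.1 -10.   23. ] [458.6  -9.5  29.6]
[[ 3.0000e-01 -9.2000e-01 -2.5000e-01  5.8492e+02]
 [-9.5000e-01 -2.9000e-01 -8.0000e-02  1.3280e+01]
 [-0.0000e+00  2.6000e-01 -9.6000e-01  3.7281e+02]]
```

View pics/w1c.png

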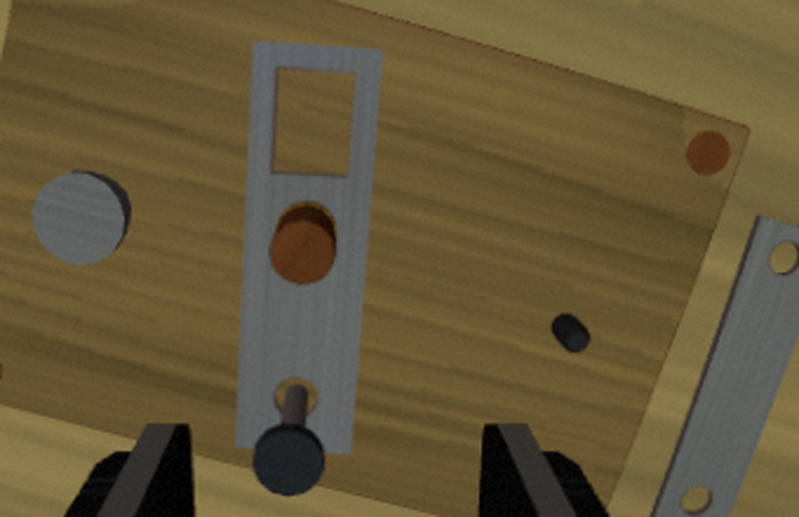

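Request:
{"name": "servo_tool", "arguments": {
  "rows": [
    [[0,0,0],[0.62,-1.22,0],5],
    [[0,0,4.4],[0,0,0],5],
    [[0,0,0],[0,0,4],5],
    [[0,0,0],[0,0,4],5],
    [[0,0,0],[0,0,3],5],
    [[0,0,0],[0,0,0],5]
  ]
}}

```text
t: 3.15
position: [523.1, 5.9, 127.6]
ee_rot: [-180.0, 0.3, 13.1]
wrist_force: [0.6, -0.7, 0.7]
grip_width: 49.9
gripper_force: 0.0
```

Request:
{"name": "servo_tool", "arguments": {
  "rows": [
    [[0,0,0],[0.1,0,3],5],
    [[0,0,0],[0,0,3],5],
    [[0,0,0],[0,0,1.5],5],
    [[0,0,0],[0,0,1.3],5],
    [[0,0,0],[0,0,0],5],
    [[0,0,0],[0,0,0],5]
  ]
}}

```text
t: 3.9
position: [526.4, 6.3, 42.0]
ee_rot: [180.0, -0.1, 13.2]
wrist_force: [0.3, 0.0, -0.2]
grip_width: 50.4
gripper_force: 0.0
```

Run:
```python
from h import *
a=grab('wrist'); cv2.imwrite('pics/w2.png',a['img'][...,::-1]); s=robot.state(); print(s['position'],s['wrist_force'])
```

```text
[526.44158136   6.2841672   42.03579412] [-0.44261277 -0.03439221  0.61739875]
```

View pics/w2.png

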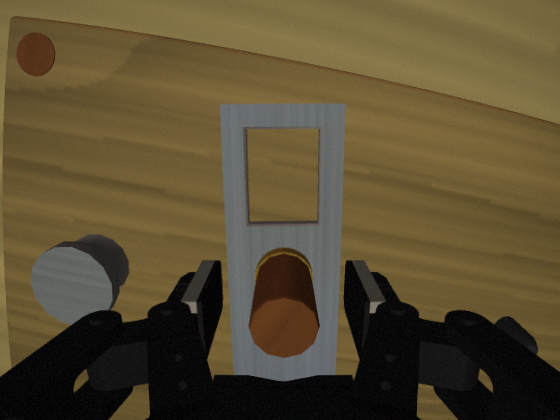

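The knob sits centred between the fingers (base around (283,265), fingers at 205 and 365), and the strap is upright in the view, so it's aligned. Closing.

Request:
{"name": "servo_tool", "arguments": {
  "rows": [
    [[0,0,0],[0,0,0],1.5],
    [[0,0,0],[0,0,0],1.5],
    [[0,0,0],[0,0,0],1.5],
    [[0,0,0],[0,0,0],1.5],
    [[0,0,0],[0,0,0],1.5],
    [[0,0,0],[0,0,0],1.5]
  ]
}}

```text
t: 4.7
position: [526.2, 6.2, 42.0]
ee_rot: [180.0, -0.1, 13.2]
wrist_force: [-0.2, 0.4, 5.8]
grip_width: 22.3
gripper_force: 58.5
```

Request:
{"name": "servo_tool", "arguments": {
  "rows": [
    [[0,0,0],[0,0,-0.8],1.5],
    [[0,0,0],[0,0,-0.8],1.5],
    [[0,0,0],[0,0,-0.8],1.5],
    [[0,0,0],[0,0,-0.8],1.5],
    [[0,0,0],[0,0,-0.5],1.5],
    [[0,0,0],[0,0,0],1.5]
  ]
}}

```text
t: 5.45
position: [526.1, 6.2, 78.8]
ee_rot: [180.0, -0.1, 13.2]
wrist_force: [-0.2, -0.6, -2.4]
grip_width: 22.8
gripper_force: 58.8
```

Run:
```python
from h import *
a=grab('wrist'); b=grab('scene'); s=robot.state(); print(s['position'],s['wrist_force'],s['torque'])
o=np.hstack([a['img'][:,:],cv2.resize(b['img'][150:290,200:387],(560,420))]); cv2.imwrite('pics/l.png',cv2.resize(o,(800,300))[...,::-1])
```

```text
[525.73985099   6.21266971  78.24053983] [-0.41782714 -0.033263   -1.97178088] [ 0.05370028 -0.07152554 -0.0156902 ]
```

View pics/l.png

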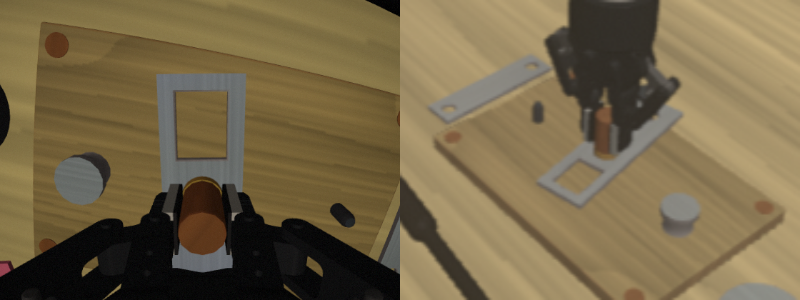

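The strap is lifted level, with the bolt visible to its right. Now the swing towards the bolt, starting with a small arc.

Request:
{"name": "servo_tool", "arguments": {
  "rows": [
    [[0,0,6],[-0.04,0.76,0],1.5],
    [[0,0,6],[-0.04,0.76,0],1.5],
    [[0,0,6],[-0.04,0.76,0],1.5],
    [[0,0,0],[0,0,0],1.5]
  ]
}}

```text
t: 6.05
position: [527.2, -17.1, 77.9]
ee_rot: [180.0, 0.0, -4.8]
wrist_force: [0.3, 0.5, -2.3]
grip_width: 22.6
gripper_force: 58.8
```

Request:
{"name": "servo_tool", "arguments": {
  "rows": [
    [[0,0,6],[-0.04,0.76,0],1.5],
    [[0,0,6],[-0.04,0.76,0],1.5],
    [[0,0,6],[-0.04,0.76,0],1.5],
    [[0,0,6],[-0.04,0.76,0],1.5],
    [[0,0,6],[-0.04,0.76,0],1.5],
    [[0,0,6],[-0.04,0.76,0],1.5],
    [[0,0,6],[-0.04,0.76,0],1.5],
    [[0,0,6],[-0.04,0.76,0],1.5],
    [[0,0,5],[-0.03,0.63,0],1.5],
    [[0,0,0],[0,0,0],1.5],
    [[0,0,0],[0,0,0],1.5]
  ]
}}

```text
t: 7.42
position: [494.2, -71.3, 78.2]
ee_rot: [-180.0, 0.0, -57.7]
wrist_force: [-0.7, 0.3, -2.4]
grip_width: 22.7
gripper_force: 58.8
```

Run:
```python
from h import *
a=grab('wrist'); s=robot.state(); print(s['position'],s['wrist_force'],s['torque'])
cv2.imwrite('pics/w3.png',a['img'][...,::-1])
```

```text
[494.24753994 -71.3469247   78.23676892] [ 0.1465023  -0.76239495 -2.77247216] [-0.02135598 -0.00799402  0.01194034]
```

View pics/w3.png

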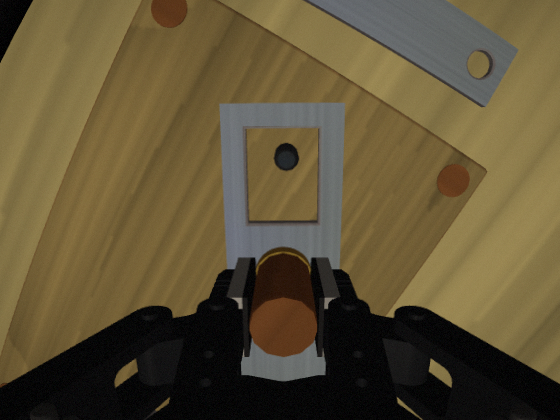

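The bolt top (286,157) shows inside the slot (247–319 across, 127–221 along), laterally centred. I'll check its along-strap position in 3D.

Run:
```python
from h import *
a=load('wrist')
T=c2w(a); s=a['state']
b=pt(a,286,157,42); c=np.mean([pt(a,u,v,59.5) for u,v in[(247,127),(319,127),(247,221),(319,221)]],0)
y=np.radians(-57.7); d=b-c; print(b,c,'along',d[0]*np.cos(y)+d[1]*np.sin(y),'toolY',d[0]*np.sin(y)-d[1]*np.cos(y))
```

```text
[ 517.42674612 -110.53039961   42.        ] [ 515.61109693 -105.14927797   59.5       ] along 5.518653141969865 toolY 1.3407160268122729
```

The slot is within clearance (5.5 mm along of 14, 1.3 mm across of 9), so I'll lower it.

Request:
{"name": "servo_tool", "arguments": {
  "rows": [
    [[0,0,0],[0.1,0.1,0.5],1.5],
    [[0,0,0],[0,0,0.6],1.5],
    [[0,0,0],[0,0,0.6],1.5],
    [[0,0,0],[0,0,0.6],1.5],
    [[0,0,0],[0,0,0.6],1.5],
    [[0,0,0],[0,0,0.5],1.5],
    [[0,0,0],[0,0,0],1.5]
  ]
}}

```text
t: 8.35
position: [493.2, -73.2, 43.9]
ee_rot: [180.0, 0.0, -57.8]
wrist_force: [-0.3, 0.3, -3.3]
grip_width: 22.5
gripper_force: 58.8
```

Request:
{"name": "servo_tool", "arguments": {
  "rows": [
    [[0,0,0],[0,0,0.1],1.5],
    [[0,0,0],[0,0,0.1],1.5],
    [[0,0,0],[0,0,0],1.5]
  ]
}}

```text
t: 8.72
position: [493.5, -73.2, 42.4]
ee_rot: [-180.0, -0.0, -57.8]
wrist_force: [0.5, -0.3, -2.7]
grip_width: 22.7
gripper_force: 58.8
```

Request:
{"name": "servo_tool", "arguments": {
  "rows": [
    [[0,0,0],[0,0,0.05],1.5],
    [[0,0,0],[0,0,0.05],1.5],
    [[0,0,0],[0,0,0],1.5]
  ]
}}

```text
t: 9.1
position: [493.6, -73.2, 42.0]
ee_rot: [-180.0, 0.0, -57.8]
wrist_force: [-0.4, 0.1, 4.9]
grip_width: 22.9
gripper_force: 59.7
```

Contact with the board (+5 N). Releasing with a modest opening, then retreating straight up.

Request:
{"name": "servo_tool", "arguments": {
  "rows": [
    [[0,0,0],[0,0,0],3],
    [[0,0,0],[0,0,0],5],
    [[0,0,0],[0,0,0],5],
    [[0,0,0],[0,0,0],5],
    [[0,0,0],[0,0,-1.5],5],
    [[0,0,0],[0,0,-3],5],
    [[0,0,0],[0,0,-5],5],
    [[0,0,0],[0,0,-5],5],
    [[0,0,0],[0,0,0],5],
    [[0,0,0],[0,0,0],5]
  ]
}}

```text
t: 10.35
position: [493.1, -72.9, 186.8]
ee_rot: [-180.0, 0.0, -57.8]
wrist_force: [0.3, 0.6, -0.7]
grip_width: 50.0
gripper_force: 0.0
```

Run:
```python
from h import *
a=grab('wrist'); b=grab('scene'); s=robot.state(); print(s['position'],s['wrist_force'])
o=np.hstack([a['img'],cv2.resize(b['img'][150:290,200:387],(560,420))]); cv2.imwrite('pics/f.png',cv2.resize(o,(800,300),interpolation=cv2.INTER_AREA)[...,::-1])
```

```text
[492.39006618 -72.90805113 185.54844196] [ 0.28044329 -0.1408794  -0.26379323]
```

View pics/f.png

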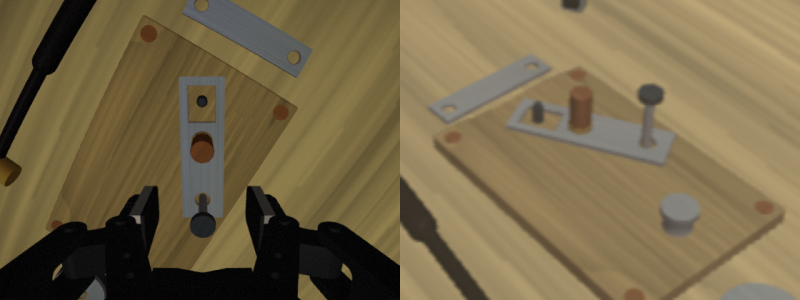

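The strap lies flat with the slim bolt standing up through its slot (202,101 in the wrist view), and the gripper is clear. Handing in.

```bash
python3 -c "
from bench import robot
print(robot.sign_off())"
```

```text
the job is handed in; nothing more can be done
None
```

The strap now lies flat on the board with its slot over the slim bolt; I let go of the knob, moved the gripper clear and handed the job in at about 10.5 s of the 38 s allowed.

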